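# Turn a bisque tile face up with the trowel and put it on its pile

## Task

The square bisque tile on the slatted rack lies face down, ribbed back up. Take the trowel from its board, slide the blade under the tile's edge and tip the tile over with it so that it lies face up on the rack (fingers must not touch the tile before that), then lay the trowel back flat on its board. Last, pick up the turned tile by its edges and set it down gently, face up and square, on the pile in the tray that holds the square tiles; leave the mug, the dish and the tool crock alone.

Things in the scene. Friction and masses are not known exactly. Their poses are not given: they have to be found in the camera images.
- tile_center (a point): centre of the loose terracotta square tile, 64 x 64 x 9 mm, 60 to 95 g, lying across the rack's two middle slats, sides parallel to them, in the half nearer the robot. z is the normal of the ribbed back: up at the start, down once face up; x and y run along its sides. The face has a raised rim and rosette. Pushed past upright on one edge, it falls over by itself
- rack_top (a point): middle of the fixed wooden slatted rack, level with the slat tops, 20 mm above the bench; z up, x along the slats, away from the robot. Four slats, 250 mm long, 8 wide, 12 high, centre lines at y = -75, -25, 25, 75 mm, on three cross bearers 8 mm high. Between the middle slats is a channel 42 mm wide, open at both ends, and 12 mm high under the tile, above the bearers
- trowel_grip (a point): grip point on the loose margin trowel (0.1 kg), on the axis of its wooden handle. z is up when it lies flat, x points to the blade's tip. Handle 22 mm wide (y), 24 high, from x = -71 to 31 mm. Flat steel blade 30 mm wide, 2 thick, from x = 20 mm to the tip at 115 mm, underside at z = -42 mm; a cranked neck at x = 40 to 66 mm joins them. It lies flat on its blade by itself
- trowel_tip (a point): middle of the trowel blade's straight front edge, half-way through its 2 mm thickness; same axes as trowel_grip
- board_top (a point): middle of the top of the trowel's fixed wooden board, 270 (x) x 110 (y) mm, 10 mm thick, lying on the bench; z up. At the start the trowel lies along its x axis, handle toward the robot
- square_tray_pile (a point): middle of the top of the pile of square tiles, 64 x 64 mm, 33 mm above the bench, sides along x and y, z up. The pile is fixed in the middle of an open plywood tray, 120 x 120 mm outside, walls 6 mm thick and 22 mm high
- hex_tray_pile (a point): the same point on the pile of hexagonal tiles (64 mm across flats) in the other, equal tray; the two trays may stand in either place
- mug: bystander: white mug, 76 mm across, 88 mm high, handle at +y; origin under its centre
- dish: bystander: low white dish, 110 mm across, 28 mm high; origin under its centre
- tool_crock: bystander: dark crock 84 mm across and 115 mm high with tools standing in it to 220 mm; origin under its centre
Not all that is in view belongs to the job. There is more than one size of the part that bears tile_center; the job needs the middle-sized.

How it is judged (in metres and radians):
On the way, in this order (a step that is already met when the one before it is completed fails the run):
1. the trowel is held clear of its board (contact force between the fingers and trowel above 2 N and z of trowel_tip in the frame of board_top above 0.015 m and z of trowel_grip in the frame of board_top above 0.05 m), for 0.1 s.
2. the trowel is tipping the tile up (contact force between trowel and tile above 0.02 N and angle between tile_center's own z axis and vertical between 0.5 and 2.2 rad and contact force between the fingers and trowel above 1 N), for 0.05 s.
3. the tile lies still on the rack, face up (angle between tile_center's own z axis and vertical above 3.04 rad and linear speed of tile below 0.02 m/s and z of tile_center in the frame of rack_top between 0.001 and 0.009 m and contact force between tile and rack above 0.1 N), for 0.2 s.
4. the trowel lies flat on its board again, released (z of trowel_grip in the frame of board_top between 0.037 and 0.046 m and angle between trowel_grip's own z axis and vertical below 0.1 rad and contact force between trowel and board above 0.1 N and contact force between the fingers and trowel below 0.05 N and linear speed of trowel below 0.03 m/s), for 0.1 s.
At the end, for the whole second after the job is handed in: The tile lies still and released, face up, flat on top of the pile of square tiles, its centre within 12 mm of the pile's middle and its sides within 0.2 rad (about 11 degrees) of parallel; the trowel lies flat on its blade on its board, released (angle between tile_center's own z axis and vertical above 3.04 rad and horizontal distance between tile_center and square_tray_pile below 0.012 m and z of tile_center in the frame of square_tray_pile between 0.001 and 0.008 m and (angle between the x axis of tile_center and the x axis of square_tray_pile, either way round below 0.2 rad or angle between the x axis of tile_center and the y axis of square_tray_pile, either way round below 0.2 rad) and linear speed of tile below 0.02 m/s and contact force between the fingers and tile below 0.05 N and z of trowel_grip in the frame of board_top between 0.037 and 0.046 m and angle between trowel_grip's own z axis and vertical below 0.1 rad and contact force between trowel and board above 0.1 N); the robot touches nothing.
It fails at once if the fingers touch the tile before it has been turned face up (contact force between the fingers and tile above 0.3 N and angle between tile_center's own z axis and vertical below 2.7 rad).
It fails at once if the tile is dropped on the square pile from more than about 1 cm (linear speed of tile above 0.5 m/s and contact force between the fingers and tile below 0.02 N and horizontal distance between tile_center and square_tray_pile below 0.06 m).
It fails at once if the mug is moved more than 3 cm (distance of mug from where it was at the start of the episode above 0.03 m).
It fails at once if the dish is moved more than 3 cm (distance of dish from where it was at the start of the episode above 0.03 m).
It fails at once if the tool crock is moved more than 3 cm (distance of tool_crock from where it was at the start of the episode above 0.03 m).
It also fails if it takes over 59 s, if anything falls off the work surface, if the arm or the gripper's body presses on something with over 40 N, if the wrist force passes 120 N, or if a joint passes its speed limit or range.

## Robot

A 6-joint arm with a two-finger parallel gripper is mounted at the origin on the work surface. World frame = base frame: x ahead of the robot, y to its left, z up, the work surface at z = 0. Lengths are in m, angles in degrees, forces in N, time in s.
With the tool pointing down it reaches from about 0.3 to 0.75 m from the base axis. Payload 8.5 kg.
Tool frame: the origin (TCP) lies between the finger pads; the fingertips stand env.finger_overhang ahead of it and the grasp point (between the pads) lies 2 mm behind it (env.finger_overhang is the distance from the TCP to the fingertips, in m); z points along the fingers, y is the line along which they close (so a half turn about z gives the same grasp; the last joint's range is limited). The gripper opens to 85 mm and grips with 20 to 120 N. Pads are 22 mm wide; open, the fingers measure 114 mm over their backs; the gripper's body (76 mm by 85 mm) begins 54 mm behind the grasp point. The pads swing forward as they close: fully open they stand 13 mm farther back than shut.
Start: joints at [-84.987, 21.807, 74.336, -0, 83.858, -12.336], TCP at [0.164, -0.525, 0.248] pointing down, gripper open.
Joint ranges: [-178.18, 178.18], [-50.72, 133.34], [12.68, 142.11], [-81.47, 261.47], [9.98, 163.14], [-165.26, 165.26]. Speed limits (degrees/s): [136.94, 136.94, 180, 180, 180, 180].

## Interface

Orientations are given as a 3x3 rotation matrix whose columns are the frame's x, y, z axes.
In Python, from rig import env gives the robot as it stands. The module is installed in compiled form; this text tells all that it offers.
- The arm moves only by the tool jog_arm, never from a script. Its arguments are lists of equal length, an entry for each row: "hand": the finger opening in m, from 0 to 0.0854; "travel": the shift along the world's x, y, z in m, a list of three; "yaw": the turn about the world's z in rad. A call has exactly 5 rows; each row shifts and turns the commanded pose from where the row before left it; what a row does not reach is not made up. A row lasts 1/8 s, in which the tool goes at most 62.5 mm and 10.7 degrees, less where a joint would pass 70% of its speed; a pose out of reach is approached as far as the arm can. A call is refused whole if a number of a shift passes 0.0625 or a number of a turn 0.188, either way. A call with a gripper value outside its range is refused whole. The fingers move at their own pace and stop on an object; "grip_force" is the grip in N (left out, the last holds). Time passes only in rows, so rows that do not move let the fingers close, or fill a call up. It gives the time, the measured TCP pose, the force, the opening and the grip force at its end, in the units of the state.
- env.observe(): the state, without advancing time (a new reading comes with each control period).
- env.get_image(name): name is "side" or "top"; returns the picture (420x560x3 uint8, red, green, blue); there is no depth.
- env.calibration(name): a dict with "fx", "fy", "cx", "cy" (pixels), "position" and "rotation" of the camera in the world. Camera axes: x right, y down, z forward; pixel columns grow to the right and rows downward; lengths in m; the calibration is good to about 2 mm. A picture is of the moment at which its call begins. calibration takes no time and is no camera call.
- env.close_job(): hands the job in; it is judged then, once.
The state is a dict: "time_s": time; "q": joint angles; "qvel": joint speeds; "joint_efforts": joint torques, N m; "position": TCP position; "tool_rot": TCP orientation; "ft_force": force on the tool from outside, world axes, zero at the start; "wrist_torque": the same for the moment, N m; "grip_width": finger opening in m; "gripper_force": force on a finger pad.
Only numpy, scipy, OpenCV 4.12 (cv2) and the standard library are available. Lean on these libraries where they do the work, as an engineer would, in place of code of your own. Each camera call takes 0.05 s, during which the arm holds its last target. There are 200 camera calls.

## Working session

There is one attempt and no reset: what is moved stays moved. The work goes in short steps, Python scripts to look and compute and a tool call to move; the robot and the scene stay as the last step left them, time stands still between calls to the robot, and variables do not carry over. Pictures are saved under pics/ and viewed, at most 10 in all, crops included, and the job is handed in when it is done.

Besides the shell and the picture viewer there is one more tool, called after ">>>" as name(argument=value, ...) on one line, values as JSON. jog_arm: Moves the arm, as the interface text tells. Its arguments: {"type":"object","properties":{"hand":{"type":"array"},"travel":{"type":"array"},"yaw":{"type":"array"},"grip_force":{"type":"number"}},"required":["hand","travel","yaw"]}

```bash
mkdir -p pics; python3 - <<'E'
from rig import env
import cv2
for n in("top","side"):
    cv2.imwrite(f"pics/{n}0.png",cv2.resize(env.get_image(n)[:,:,::-1],(784,588),interpolation=cv2.INTER_CUBIC)) 
    c=env.calibration(n);print(n,c)
s=env.observe();print(s,env.finger_overhang)
E
```

```text
top {'fx': 538.6435502819467, 'fy': 538.6435502819467, 'cx': 286.86925944022835, 'cy': 214.9221908113194, 'position': array([ 0.48113476, -0.01688199,  1.59328494]), 'rotation': array([[-2.58543140e-02, -9.97388789e-01,  6.74326195e-02],
       [-9.99665578e-01,  2.57592626e-02, -2.27883810e-03],
       [ 5.35873020e-04, -6.74689863e-02, -9.97721228e-01]])}
side {'fx': 393.5442230083755, 'fy': 393.5442230083755, 'cx': 280.476313407574, 'cy': 202.78934334288252, 'position': array([0.26621644, 0.92942377, 1.09829249]), 'rotation': array([[-0.94494197, -0.24594503,  0.21586042],
       [-0.32692245,  0.6805541 , -0.65571932],
       [ 0.01436622, -0.69018632, -0.72348908]])}
{'time_s': 0.1, 'q': array([-8.49860252e+01,  2.18365430e+01,  7.43778054e+01,  1.16057457e-03,
        8.38578675e+01, -1.23366204e+01]), 'qvel': array([-0.03665676, -0.09781286, -0.26498652,  0.03159144,  0.01205962,
       -0.04925291]), 'joint_efforts': array([ 3.28102025e-03, -4.49218869e+01, -2.31652755e+01, -1.87111937e-04,
        3.74464755e-03, -5.75731249e-07]), 'position': array([ 0.16399405, -0.52474074,  0.24779434]), 'tool_rot': array([[ 9.54498492e-01,  2.98215727e-01, -9.00953269e-05],
       [ 2.98215601e-01, -9.54497708e-01,  1.25734267e-03],
       [ 2.88963576e-04, -1.22699952e-03, -9.99999205e-01]]), 'ft_force': array([0.13528974, 0.31634657, 0.09718074]), 'wrist_torque': array([-0.01130092, -0.04161609, -0.03291534]), 'gripper_force': 0.0, 'grip_width': 0.08527932350620038} 0.017
```

View pics/top0.png

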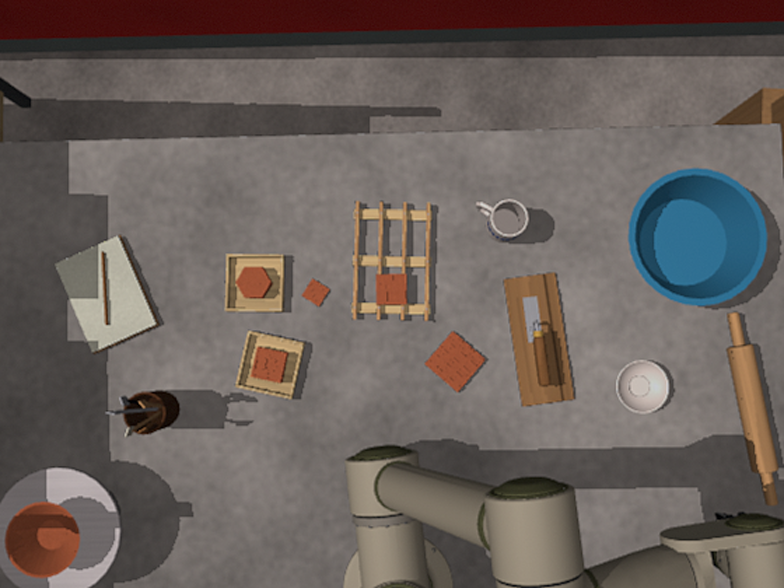

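View pics/side0.png

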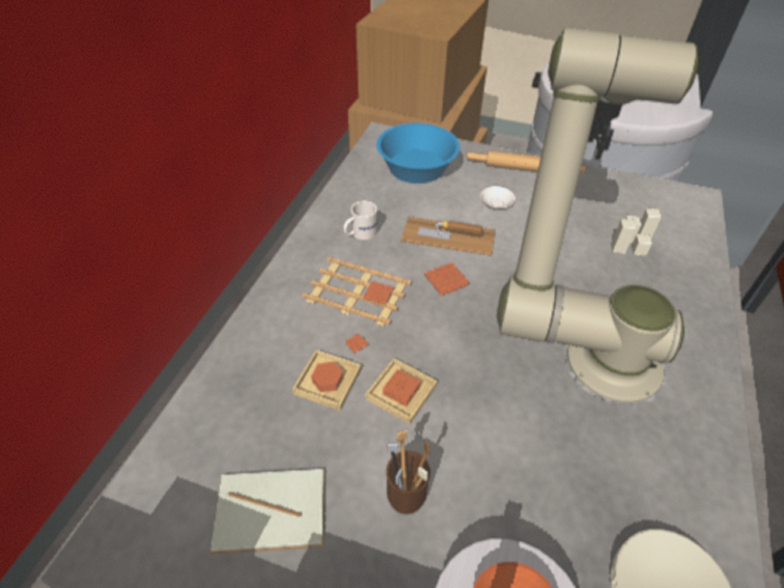

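The first two pictures (top shown at 1.4x) give these positions in top-picture pixels:
- **Loose square tiles:** small at (316,292) on the bench, middle-sized at (391,289) on the rack, large at (455,361) on the bench. The one on the rack's two middle slats, about 64 mm across, should be the one meant.
- **Trays:** square pile at (270,364), hex pile at (254,282).
- **Trowel:** on its board at about (540,340), handle toward the robot.

I'll measure these and confirm the tile in a crop.

```bash
cat > h.py <<'E'
import numpy as np, cv2
from rig import env
def ray(n,u,v):
    c=env.calibration(n)
    d=c["rotation"]@np.array([(u-c["cx"])/c["fx"],(v-c["cy"])/c["fy"],1.]); return c["position"],d
def plane(n,u,v,z):
    p,d=ray(n,u,v); return p+d*(z-p[2])/d[2]
def rect(n,cnt,z):
    P=np.array([plane(n,*q,z)[:2] for q in cnt.reshape(-1,2).astype(float)])
    (c,s,a)=cv2.minAreaRect((P*1000).astype(np.float32))
    return np.round(c,1),np.round(s,1),round((a+45)%90-45,1)
def comps(mask,amin):
    cs,_=cv2.findContours(mask.astype(np.uint8),cv2.RETR_EXTERNAL,cv2.CHAIN_APPROX_NONE)
    return [c for c in cs if cv2.contourArea(c)>amin]
def shot(n,name,x0,y0,x1,y1,k):
    im=env.get_image(n)
    cv2.imwrite(f"pics/{name}.png",cv2.resize(im[y0:y1,x0:x1,::-1],None,fx=k,fy=k,interpolation=cv2.INTER_CUBIC)); return im
E
python3 - <<'E'
from h import *
im=shot("top","crop1",160,130,420,300,3)
hsv=cv2.cvtColor(im,cv2.COLOR_RGB2HSV); H,S,V=cv2.split(hsv)
for nm,m,z in(("terra",((H<10)|(H>174))&(S>115)&(V>60),.029),("wood",(H>=10)&(H<25)&(S>60)&(V>60),.01),):
    m[:90]=0; m[310:]=0
    for c in comps(m,120):
        x,y,w,h=cv2.boundingRect(c); print(nm,(x,y,w,h),cv2.contourArea(c),*rect("top",c,z))
for p in((530,310),(545,360),(515,340),(393,240),(420,215),(340,230)):
    q=tuple(int(a/1.4) for a in p);print(q,im[q[1],q[0]],hsv[q[1],q[0]])
E
```

```text
terra (180, 248, 26, 25) 434.0 [463.  256.6] [64.4 62.5] -13.5
terra (304, 237, 42, 43) 910.5 [ 459.7 -126.8] [90.  89.4] -42.2
terra (216, 199, 19, 20) 180.0 [610.7 158.8] [42.2 41.9] -33.4
terra (269, 196, 22, 22) 417.5 [6.12e+02 4.00e-01] [61.3 61.4] -1.5
terra (169, 191, 25, 22) 384.0 [634.1 287.1] [70.  61.5] -1.5
wood (168, 236, 50, 49) 1683.5 [462.7 259.5] [123.6 122.3] -13.9
wood (519, 223, 32, 87) 1371.5 [ 418.4 -733.9] [259.8  57.4] 8.4
wood (360, 194, 51, 96) 3372.0 [ 501.9 -305. ] [270.1 111.8] 6.3
wood (161, 181, 43, 42) 1650.5 [636.  288.5] [124.3 121.5] -1.5
wood (251, 143, 58, 87) 4092.5 [675.1  -1.5] [165.3 253. ] -2.6
(378, 221) [149 148 152] [128   7 152]
(389, 257) [99 65 40] [ 13 152  99]
(367, 242) [141 100  64] [ 14 139 141]
(280, 171) [135 128 125] [  9  19 135]
(300, 153) [200 167 121] [ 17 101 200]
(242, 164) [129 122 118] [ 11  22 129]
```

View pics/crop1.png

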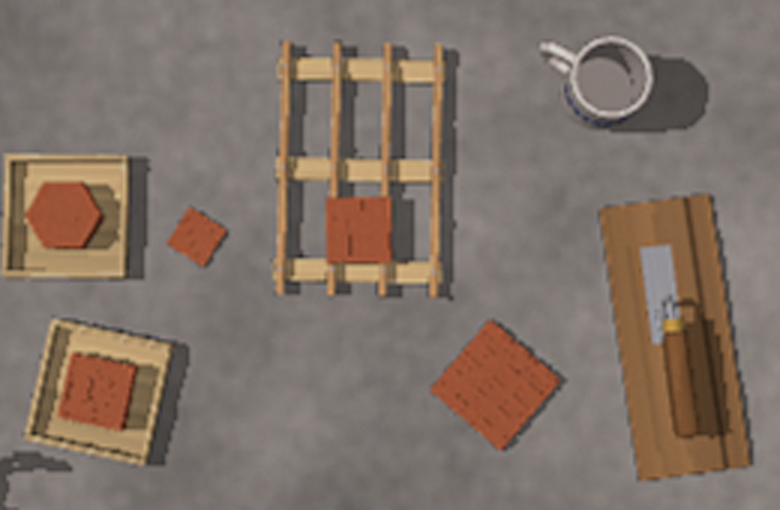

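The crop confirms it. The three squares measure 42 mm at crop (198,237), 90 mm at (497,385) and 62 mm on the rack at (359,230), so the rack tile is the middle-sized one, ribs up. The trowel blade runs from crop (657,247) down to its ferrule at (672,325). Next I refine the trowel and rack.

```bash
python3 - <<'E'
from h import *
im=env.get_image("top"); hsv=cv2.cvtColor(im,cv2.COLOR_RGB2HSV); H,S,V=cv2.split(hsv)
w=(H>=8)&(H<28)&(S>60)&(V>60); w[:90]=0;w[310:]=0
r=w.copy(); r[:,:245]=0;r[:,315:]=0
pts=np.argwhere(r)[:,::-1].reshape(-1,1,2); print("rack",rect("top",pts,.018))
b=(S<40)&(V>120); b[:,:368]=0;b[:,392:]=0;b[:208]=0;b[250:]=0
for c in comps(b,40):
    print("blade",cv2.boundingRect(c),rect("top",c,.012))
    c2=cv2.minAreaRect(c); print([np.round(plane("top",*p,.012),4) for p in cv2.boxPoints(c2)])
for z,vs in((.012,()),(.052,range(236,278,6))):
    for v in vs: print(v,"".join(f"{int(im[v,u].sum()/3):4d}" for u in range(374,405)))
for v in range(206,250,5): print(v,"".join(f"{S[v,u]:4d}" for u in range(368,395)))
# side: blade
im=env.get_image("side"); hsv=cv2.cvtColor(im,cv2.COLOR_RGB2HSV);H,S,V=cv2.split(hsv)
b=(S<40)&(V>120); m=np.zeros_like(b); m[155:180,290:328]=b[155:180,290:328]
for c in comps(m,20): print("side",cv2.boundingRect(c),rect("side",c,.012))
E
```

```text
rack (array([615.6,  -7.9]), array([183.9, 371.8]), -1.2)
blade (373, 212, 13, 33) (array([ 543.5, -292.7]), array([94. , 29.6]), 5.0)
[array([ 0.589 , -0.2739,  0.012 ]), array([ 0.5919, -0.3034,  0.012 ]), array([ 0.4983, -0.3115,  0.012 ]), array([ 0.4954, -0.2821,  0.012 ])]
236   99 100 131 152 138 148 129 114 123 150 139 124  99  75  93 102 103  79  58  51  41  59  74  75  86  94  99 102  81  69 120
242   95  99  97 137 152 154 128  81  73  87  86  85  81  73  51  55  63  62  60  62  53  36  47  56  56  50  84  99 101  75  64
248   93  95 101 105 107 108 111  78  69  85  90  90  86  81  66  48  58  62  60  59  60  50  37  50  59  57  52  85  98 104  73
254   99  94  96 101 105 107 109 106  71  74  89  90  87  79  74  59  41  55  62  61  60  62  50  37  53  58  55  81  96  97 102
260  103  98  94  98 102 106 107 108  95  62  78  87  85  82  77  73  59  53  59  61  60  60  60  48  37  53  59  54  82  94  96
266  100 103 100  94  99 103 104 106 110  89  63  79  87  83  81  77  71  57  55  61  60  60  60  61  45  37  53  58  68  87  95
272  101 101 103 100  95  98 103 103 105 108  
[... 556 characters left out ...]
133 140 117  14  11   8   8   8   7   7   8   7  14  61 148 135 132 131 132 132 133 134 135
231  133 135 134 134 135 138 148  83   9   8   7   8   8   6   7   7  11  20  99 151 142 138 137 134 141 137 135
236  132 133 136 131 135 136 136 151  27  13   9  12  17  73 112  83  92 100 114 144 135 135 136 132 137 136 132
241  134 133 133 132 134 134 133 141 117  14  10  11   5  59 173 157 152 153 151 156 151 132 133 132 138 135 135
246  136 135 134 136 133 132 133 133 136 138 139 138 135 146 158 153 155 155 150 151 154 145 142 129 135 134 138
side (290, 173, 37, 7) (array([ 533.8, -234. ]), array([146.1,  36.2]), 18.1)
side (299, 155, 29, 16) (array([ 539.2, -330.6]), array([116.4, 102.4]), 13.1)
```

```bash
python3 - <<'E'
from h import *
im=env.get_image("top"); hsv=cv2.cvtColor(im,cv2.COLOR_RGB2HSV);H,S,V=cv2.split(hsv)
print("tip",plane("top",378.2,211.3,.012),"handle",plane("top",385.4,254,.052),plane("top",382.9,236,.052))
R=[]
for v in list(range(158,180))+list(range(148,152)):
    s=S[v,248:312].astype(float)-45; s[s<0]=0
    m=s>20; n,l=cv2.connectedComponents(m.astype(np.uint8).reshape(1,-1))
    c=[(np.arange(248,312)*s)[l[0]==i].sum()/s[l[0]==i].sum() for i in range(1,n)]
    if len(c)==4: R.append([plane("top",u,v,.02)[:2] for u in c])
R=np.array(R);print(len(R))
for i in range(4):
    k,b=np.polyfit(R[:,i,0],R[:,i,1],1); print(np.degrees(np.arctan(k)),R[:,i].mean(0))
# tile edges
T=((H<10)|(H>174))&(S>115)
T[:190]=0;T[222:]=0;T[:,:262]=0;T[:,298:]=0
rows=np.where(T[:,270:288].mean(1)>.5)[0];print(rows[[0,-1]])
print("V",V[192:224,280],S[192:224,280]); print(S[206,262:298])
for v in(rows[0]-.5,rows[-1]+.5): print(plane("top",280,v,.029))
# square pile at z=.033
c=[c for c in comps(((H<10)|(H>174))&(S>115)&(V>60),120)]
for q in c: 
    x,y,w,h=cv2.boundingRect(q)
    if 175<x<185 and y>240: print("pile",rect("top",q,.033))
w=(H>=10)&(H<25)&(S>60)&(V>60)
for q in comps(w,1000):
    x,y,_,_=cv2.boundingRect(q)
    if 160<x<170 and y>230: print("tray",rect("top",q,.022))
E
```

```text
tip [ 0.59175108 -0.28955739  0.012     ] handle [ 0.46628971 -0.29864795  0.052     ] [ 0.51779858 -0.2934595   0.052     ]
24
-7.80443203333407 [0.73183286 0.07006279]
-7.401935673187764 [0.73055011 0.02030205]
-3.1904882988855876 [ 0.72928806 -0.02865521]
-3.121858614028193 [ 0.72800425 -0.07845716]
[196 216]
V [133 132 128 154 146 124 124 125 145 160 157 157 159 156 157 158 155 156
 156 159 160 158 154 157 170 116 164 208 201 201 202 178] [ 19  17   4  88 159 173 165 165 165 164 164 166 165 167 166 165 165 163
 167 164 166 165 166 167 168 149  95  98  99  99 101  97]
[ 22  20  20  20  18   2  95 163 169 164 165 166 164 164 164 165 163 165
 166 164 166 165 165 165 164 164 167 170 126   0  18  22  19  22  22  23]
[ 0.64415841 -0.00188665  0.029     ]
[ 5.82775018e-01 -3.51946005e-04  2.90000000e-02]
pile (array([463. , 255.9]), array([64.3, 62.3]), -13.5)
tray (array([462.9, 257.5]), array([122.7, 121.3]), -13.9)
```

Measured positions:
- **Trowel:** tip (0.592,-0.289), yaw about 6.3°, which puts the grip point at about (0.4775,-0.300,0.052).
- **Tile:** centre (0.6135,0.0005), near edge x≈0.582.
- **Channel:** yaw about -2.2°.
- **Square pile:** (0.463,0.257), yaw -13.7°.

Sizes and heights match what was given, so I'll start moving.

>>> jog_arm(hand=[0.085,0.085,0.085,0.085,0.085], travel=[[0.05,0.036,0],[0.05,0.036,0],[0.05,0.036,0],[0.05,0.036,0],[0.05,0.036,0]], yaw=[-0.039,-0.039,-0.039,-0.039,-0.038], grip_force=80)

```text
time_s: 0.92
position: [0.4154, -0.3436, 0.2484]
tool_rot: [[0.994, 0.107, 0.0], [0.107, -0.994, -0.0], [0.0, 0.0, -1.0]]
ft_force: [0.5, -0.5, -0.3]
grip_width: 0.085
gripper_force: 0.0
```

>>> jog_arm(hand=[0.085,0.085,0.085,0.085,0.06], travel=[[0.032,0.022,-0.02],[0.0315,0.023,-0.03],[0,0,-0.04],[0,0,-0.02],[0,0,0]], yaw=[0,0,0,0,0])

```text
time_s: 1.55
position: [0.4771, -0.2995, 0.1371]
tool_rot: [[0.994, 0.109, -0.002], [0.109, -0.994, 0.002], [-0.002, -0.002, -1.0]]
ft_force: [0.4, 0.1, 0.4]
grip_width: 0.0691
gripper_force: 0.0
```

>>> jog_arm(hand=[0.06,0.06,0.06,0.06,0.06], travel=[[0,0,-0.03],[0,0,-0.03],[0,0,-0.02],[0,0,-0.007],[0,0,0]], yaw=[0,0,0,0,0])

```text
time_s: 2.17
position: [0.4778, -0.3003, 0.0521]
tool_rot: [[0.994, 0.108, 0.001], [0.108, -0.994, -0.001], [0.001, 0.001, -1.0]]
ft_force: [-0.3, -0.3, 0.7]
grip_width: 0.0599
gripper_force: 0.0
```

```bash
python3 - <<'E'
from h import *
a=shot("top","g1",340,185,440,300,5)
E
```

```text
(no output)
```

View pics/g1.png

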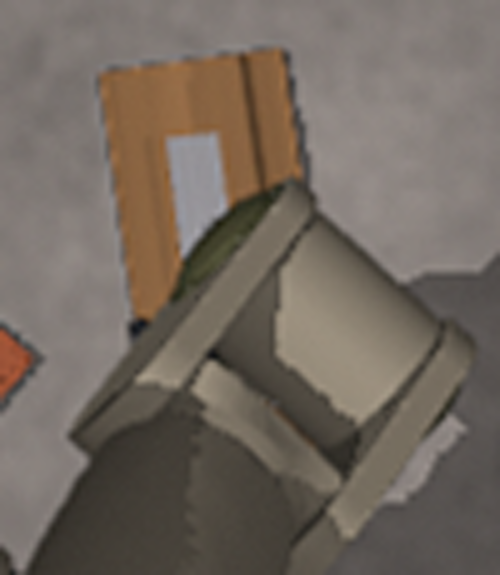

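The arm hides the handle in this view, but the blade is undisturbed: its tip is still at crop (193,133), full pixel about (378.5,211.5). Closing on the handle.

>>> jog_arm(hand=[0.01,0.01,0.01,0.01,0.01], travel=[[0,0,-0.001],[0,0,0],[0,0,0],[0,0,0],[0,0,0]], yaw=[0,0,0,0,0], grip_force=90)

```text
time_s: 2.85
position: [0.4777, -0.3001, 0.0509]
tool_rot: [[0.994, 0.109, 0.001], [0.109, -0.994, -0.001], [0.001, 0.001, -1.0]]
ft_force: [-1.4, 1.6, 5.3]
grip_width: 0.0203
gripper_force: 87.6
```

>>> jog_arm(hand=[0.01,0.01,0.01,0.01,0.01], travel=[[0,0,0],[0,0,0.02],[0,0,0.03],[0,0,0.03],[0,0,0.02]], yaw=[0,0,0,0,0])

```text
time_s: 3.48
position: [0.4775, -0.3, 0.1515]
tool_rot: [[0.994, 0.109, 0.001], [0.109, -0.994, -0.001], [0.0, 0.001, -1.0]]
ft_force: [0.1, -0.1, -0.4]
grip_width: 0.0208
gripper_force: 87.9
```

>>> jog_arm(hand=[0.01,0.01,0.01,0.01,0.01], travel=[[-0.012,0.058,0],[-0.012,0.06,0],[-0.012,0.06,0],[-0.012,0.06,0],[-0.012,0.06,0]], yaw=[-0.03,-0.03,-0.029,-0.029,-0.029])

```text
time_s: 4.1
position: [0.4167, -0.0002, 0.1503]
tool_rot: [[0.999, -0.04, 0.0], [-0.04, -0.999, 0.0], [0.0, -0.0, -1.0]]
ft_force: [0.6, 1.1, -1.0]
grip_width: 0.0205
gripper_force: 88.0
```

>>> jog_arm(hand=[0.01,0.01,0.01,0.01,0.01], travel=[[-0.002,0.01,-0.03],[0,0,-0.03],[0,0,-0.02],[0,0,0],[0,0,0]], yaw=[0,0,0,0,0])

```text
time_s: 4.72
position: [0.4158, 0.0079, 0.0709]
tool_rot: [[0.999, -0.038, 0.001], [-0.038, -0.999, -0.0], [0.001, 0.0, -1.0]]
ft_force: [0.4, -0.1, -0.5]
grip_width: 0.0205
gripper_force: 88.2
```

```bash
python3 - <<'E'
from h import *
a=shot("top","i1",240,130,320,240,5)
im=shot("side","i1s",200,165,320,255,5)
s=env.observe();print(s["position"],s["tool_rot"][:,0])
S=cv2.cvtColor(a,cv2.COLOR_RGB2HSV)[:,:,1];V=cv2.cvtColor(a,cv2.COLOR_RGB2HSV)[:,:,2]
for v in range(222,244,2): print(v,"|".join(f"{S[v,u]},{V[v,u]}" for u in range(264,292)))
E
```

```text
[0.41592286 0.00788222 0.07109776] [ 0.99926448 -0.0383125   0.0016285 ]
222 104,202|103,201|103,203|101,206|100,161|119,178|126,198|125,141|107,117|104,128|102,123|102,190|102,213|101,208|101,206|101,205|102,205|100,204|103,206|101,205|101,208|99,211|115,199|130,192|128,153|106,125|101,126|103,119
224 21,111|12,103|13,101|10,101|23,99|114,172|127,200|120,138|54,80|39,78|43,78|56,91|68,105|52,128|50,139|50,137|50,139|48,134|49,134|58,140|61,146|51,109|119,167|129,199|116,147|78,111|77,116|52,113
226 20,126|22,127|20,128|14,125|31,130|109,180|131,201|121,131|15,66|10,73|17,74|20,75|18,72|18,115|20,130|16,126|19,124|18,125|20,125|22,125|17,122|11,91|117,170|131,204|115,144|34,82|13,76|13,79
228 20,126|20,128|20,125|19,123|26,127|81,145|103,154|61,122|12,104|21,107|21,111|18,111|23,111|22,125|22,130|24,129|20,127|22,127|20,125|19,124|17,122|5,106|91,135|117,150|102,108|32,71|11,72|18,72
230 22,128|22,129|20,128|20,127|22,128|20,127|18,125|20,125|21,124|22,127|22,127|24,130|19,131|21,133|20,130|20,130|22,130|22,128|20,127|22,126|23,124|19,121|19,122|19,123|16,124|18,127|20,126|22,126
232
[... 438 characters left out ...]
,129|22,128|24,130|22,130|15,132|5,151|10,161|8,157|6,159|8,161|10,157|11,160|11,161|10,160|8,167|8,136|22,106|20,101|20,100|21,98|19,95|18,97|18,97
238 21,131|19,132|23,133|19,131|21,131|23,131|22,128|24,129|24,126|18,128|7,150|8,159|10,157|7,155|6,157|8,155|8,157|8,156|8,158|6,166|2,123|23,79|21,73|21,74|17,73|21,74|21,74|23,77
240 21,133|21,132|21,132|19,131|20,129|24,129|22,128|18,125|21,123|20,127|7,149|8,159|8,156|6,157|8,158|8,155|8,156|8,157|6,157|9,168|7,115|29,70|23,79|20,78|22,81|16,78|20,77|20,76
242 21,131|20,129|22,129|22,129|22,127|20,128|19,124|23,124|24,119|20,125|7,149|11,159|10,155|8,156|10,159|10,156|10,157|8,157|6,157|8,169|4,117|27,75|22,80|22,83|19,81|19,79|19,79|23,77
```

View pics/i1.png

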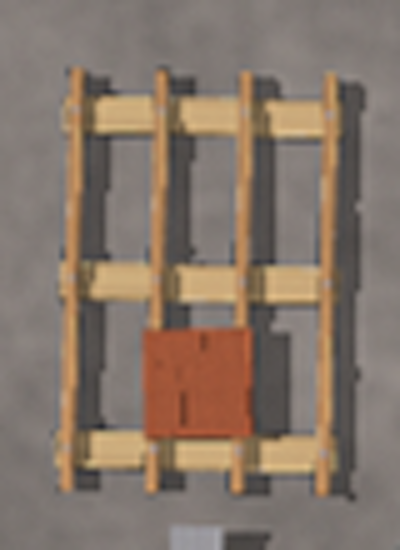

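View pics/i1s.png

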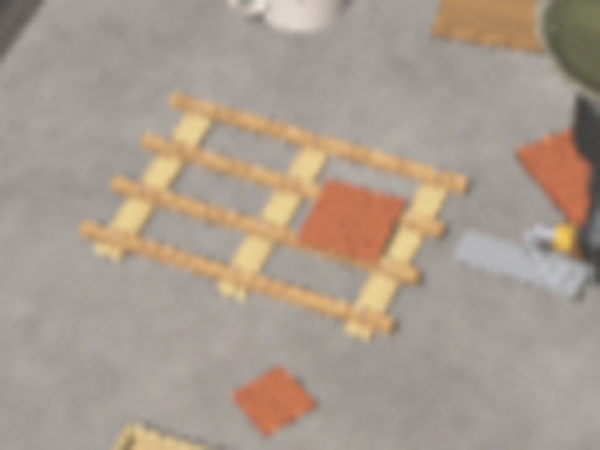

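The blade lies straight ahead of the channel. In full pixels its tip is at about (278.7,235.5) in top and (292,214) in side, and the channel mid is at column 278.5. I'll triangulate the tip before going in.

```bash
python3 - <<'E'
from h import *
def tri(a,b):
    (p,d),(q,e)=ray("top",*a),ray("side",*b)
    A=np.c_[d,-e]; t=np.linalg.lstsq(A,q-p,rcond=None)[0]
    x,y=p+d*t[0],q+e*t[1]; return np.round((x+y)/2,4),np.round(np.linalg.norm(x-y),4)
print("tip",tri((278.7,235.4),(291.9,214.2)))
# near corners of tile (top face): right-near, left-near
print("tile nearL",tri((240+145/5-.4,130+437/5-.4),(200+376/5-.4,165+264/5-.4)))
print("slat end L",tri((240+152/5-.4,130+492/5-.4),(200+417/5-.4,165+274/5-.4)))
print("chan mid",plane("top",278.55,226,.02),"blade",plane("top",278.7,240,.031),"tile near mid",plane("top",240+197/5-.4,130+437/5-.4,.029))
E
```

```text
tip (array([0.5269, 0.0045, 0.0333]), np.float64(0.0018))
tile nearL (array([0.5822, 0.0329, 0.0247]), np.float64(0.0005))
slat end L (array([0.5508, 0.0299, 0.0223]), np.float64(0.001))
chan mid [0.55564763 0.00467626 0.02      ] blade [0.51452136 0.00509855 0.031     ] tile near mid [0.58139259 0.00259348 0.029     ]
```

>>> jog_arm(hand=[0.01,0.01,0.01,0.01,0.01], travel=[[0,0.001,-0.008],[0,0.0005,-0.008],[0,0,-0.002],[0,0,0],[0.01,-0.0005,0]], yaw=[-0.01,0,0,0,0])

```text
time_s: 5.45
position: [0.4256, 0.0091, 0.0524]
tool_rot: [[0.999, -0.048, -0.0], [-0.048, -0.999, 0.0], [-0.0, -0.0, -1.0]]
ft_force: [0.8, 0.0, -0.6]
grip_width: 0.021
gripper_force: 88.2
```

>>> jog_arm(hand=[0.01,0.01,0.01,0.01,0.01], travel=[[0.015,-0.0007,0],[0.015,-0.0008,0],[0.015,-0.0007,0],[0.015,-0.0008,0],[0,0,0]], yaw=[0,0,0,0,0])

```text
time_s: 6.08
position: [0.4867, 0.0059, 0.0524]
tool_rot: [[0.999, -0.048, 0.001], [-0.048, -0.999, -0.0], [0.001, 0.0, -1.0]]
ft_force: [0.0, -0.2, -1.4]
grip_width: 0.0207
gripper_force: 88.2
```

```bash
python3 - <<'E'
from h import *
a=shot("top","i2",240,150,320,250,5)
s=env.observe();print(s["position"],s["tool_rot"][:,0],s["ft_force"])
E
```

```text
[0.485737   0.0060487  0.05228123] [ 9.98846203e-01 -4.80234308e-02  1.14643423e-04] [-0.44468748  0.06453131 -1.21204755]
```

View pics/i2.png

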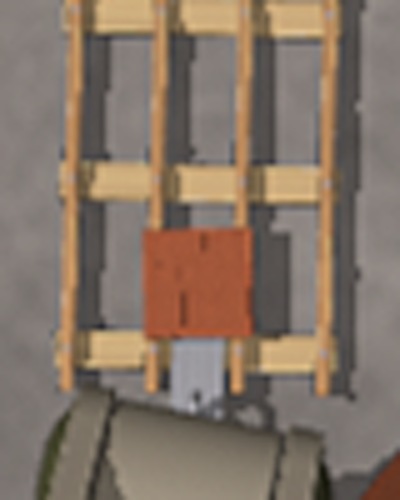

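The blade is centred in the channel, at crop columns 171-225 between slats at 152 and 237. By the TCP reading it reaches about 16 mm under the tile's near edge. Next I tip the tile along an arc about its far edge, stopping part-way to look.

>>> jog_arm(hand=[0.01,0.01,0.01,0.01,0.01], travel=[[0,0,0.0063],[0.0004,0,0.0042],[0.0004,0,0.0041],[0.0011,0,0.0041],[0.0011,0,0.004]], yaw=[0,0,0,0,0])

```text
time_s: 6.75
position: [0.4886, 0.006, 0.0753]
tool_rot: [[0.999, -0.048, 0.0], [-0.048, -0.999, -0.0], [0.0, 0.0, -1.0]]
ft_force: [-1.0, -0.5, -0.6]
grip_width: 0.0208
gripper_force: 88.2
```

>>> jog_arm(hand=[0.01,0.01,0.01,0.01,0.01], travel=[[0.0017,0,0.0038],[0.0017,-0.0002,0.0038],[0.0024,-0.0001,0.0035],[0.0024,-0.0001,0.0034],[0,0,0]], yaw=[0,0,0,0,0])

```text
time_s: 7.38
position: [0.497, 0.0056, 0.0897]
tool_rot: [[0.999, -0.048, 0.001], [-0.048, -0.999, -0.0], [0.001, 0.0, -1.0]]
ft_force: [0.1, 0.0, -1.9]
grip_width: 0.021
gripper_force: 88.1
```

```bash
python3 - <<'E'
from h import *
im=env.get_image("top");a=im[150:250,240:320];b=env.get_image("side")[165:255,200:320]
cv2.imwrite("pics/t1.png",np.hstack([cv2.resize(a,(360,450),interpolation=3),cv2.resize(b,(440,450),interpolation=3)])[:,:,::-1])
s=env.observe();print(s["position"],s["tool_rot"][:,0],s["ft_force"])
E
```

```text
[0.49661532 0.00565414 0.08944149] [ 9.98838859e-01 -4.81756841e-02 -1.93644982e-04] [-0.65206392  0.03774895 -1.6616621 ]
```

View pics/t1.png

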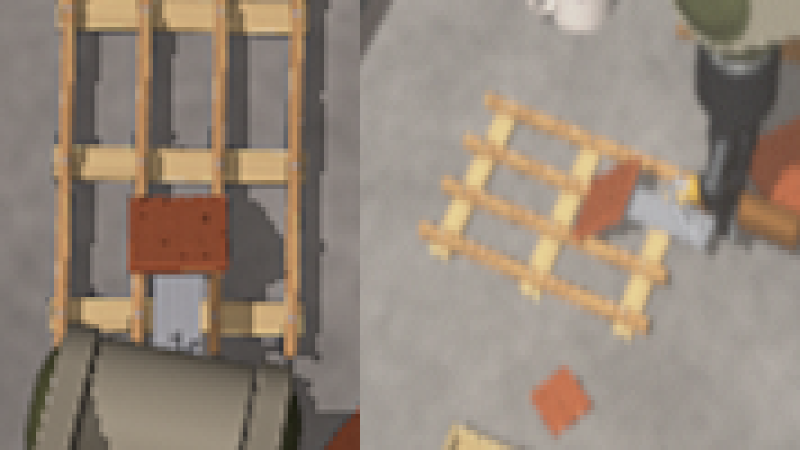

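The tile is tipped about 40° with the blade tip under it. Its far edge (top crop row 197) hasn't slid. Continuing the arc past upright.

>>> jog_arm(hand=[0.01,0.01,0.01,0.01,0.01], travel=[[0.0029,-0.0001,0.003],[0.003,-0.0002,0.0029],[0.0034,-0.0001,0.0024],[0.0035,-0.0002,0.0024],[0.0038,-0.0002,0.0018]], yaw=[0,0,0,0,0])

```text
time_s: 8.1
position: [0.5136, 0.0048, 0.1022]
tool_rot: [[0.999, -0.048, 0.0], [-0.048, -0.999, -0.0], [0.0, 0.0, -1.0]]
ft_force: [-0.5, 0.1, -0.2]
grip_width: 0.0206
gripper_force: 88.1
```

>>> jog_arm(hand=[0.01,0.01,0.01,0.01,0.01], travel=[[0.0038,-0.0002,0.0017],[0.004,-0.0002,0.0011],[0.0041,-0.0002,0.0011],[0.0041,-0.0002,0.0004],[0.0042,-0.0002,0.0003]], yaw=[0,0,0,0,0])

```text
time_s: 8.72
position: [0.5338, 0.0038, 0.1066]
tool_rot: [[0.999, -0.048, -0.0], [-0.048, -0.999, 0.0], [-0.0, -0.0, -1.0]]
ft_force: [1.0, -0.1, -0.6]
grip_width: 0.0207
gripper_force: 88.1
```

>>> jog_arm(hand=[0.01,0.01,0.01,0.01,0.01], travel=[[0.0042,-0.0002,0],[0.0042,-0.0002,0],[0.004,-0.0002,0],[0,0,0],[0,0,0]], yaw=[0,0,0,0,0])

```text
time_s: 9.35
position: [0.5458, 0.0033, 0.1066]
tool_rot: [[0.999, -0.048, -0.0], [-0.048, -0.999, 0.0], [-0.0, -0.0, -1.0]]
ft_force: [-0.1, 0.2, -1.4]
grip_width: 0.0205
gripper_force: 88.1
```

```bash
python3 - <<'E'
from h import *
im=env.get_image("top");a=im[130:230,240:320];b=env.get_image("side")[165:255,200:320]
cv2.imwrite("pics/t2.png",np.hstack([cv2.resize(a,(360,450),interpolation=3),cv2.resize(b,(440,450),interpolation=3)])[:,:,::-1])
s=env.observe();print(s["position"],s["tool_rot"][:,0],s["ft_force"])
E
```

```text
[0.54578797 0.00324837 0.10663655] [ 9.98837332e-01 -4.82076297e-02 -8.88533113e-05] [ 0.40803988 -0.25215905 -1.98161242]
```

View pics/t2.png

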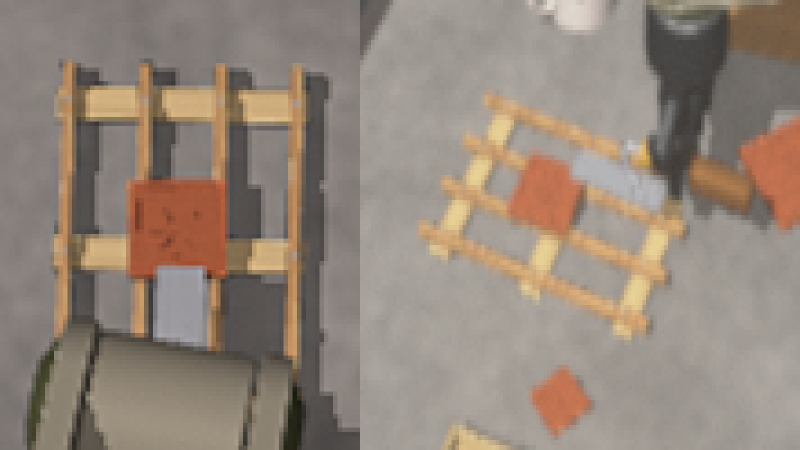

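The tile now lies face up on the rack: rosette showing at top crop (178,228), raised rim all round, about 90 px wide, straddling the middle slats. Now I take the trowel back to its board.

>>> jog_arm(hand=[0.01,0.01,0.01,0.01,0.01], travel=[[-0.05,0,0.015],[-0.018,-0.04,0.03],[0,-0.06,0],[0,-0.06,0],[0,-0.06,0]], yaw=[0,0.04,0.04,0.04,0.037])

```text
time_s: 10.07
position: [0.4776, -0.2186, 0.1519]
tool_rot: [[0.994, 0.11, 0.001], [0.11, -0.994, -0.0], [0.001, 0.0, -1.0]]
ft_force: [0.6, -0.2, -0.4]
grip_width: 0.021
gripper_force: 88.3
```

>>> jog_arm(hand=[0.01,0.01,0.01,0.01,0.01], travel=[[0,-0.06,0],[0,-0.0233,0],[0,0,-0.03],[0,0,-0.03],[0,0,-0.01]], yaw=[0,0,0,0,0])

```text
time_s: 10.7
position: [0.4774, -0.299, 0.0802]
tool_rot: [[0.994, 0.109, -0.002], [0.109, -0.994, 0.002], [-0.002, -0.003, -1.0]]
ft_force: [0.5, 0.1, 0.0]
grip_width: 0.0206
gripper_force: 88.3
```

>>> jog_arm(hand=[0.01,0.01,0.01,0.01,0.01], travel=[[0,0,-0.012],[0,0,-0.01],[0,0,-0.004],[0,0,0],[0,0,0]], yaw=[0,0,0,0,0])

```text
time_s: 11.32
position: [0.4781, -0.3002, 0.056]
tool_rot: [[0.994, 0.109, 0.001], [0.109, -0.994, -0.001], [0.001, 0.001, -1.0]]
ft_force: [0.3, 0.0, -1.4]
grip_width: 0.0207
gripper_force: 88.3
```

>>> jog_arm(hand=[0.01,0.01,0.01,0.01,0.01], travel=[[0,0,-0.002],[0,0,-0.0015],[0,0,-0.001],[0,0,-0.0005],[0,0,0]], yaw=[0,0,0,0,0])

```text
time_s: 11.95
position: [0.4778, -0.3001, 0.051]
tool_rot: [[0.994, 0.109, 0.0], [0.109, -0.994, -0.0], [0.0, 0.0, -1.0]]
ft_force: [-3.9, -0.3, 4.9]
grip_width: 0.0209
gripper_force: 89.1
```

The blade is resting on the board (about 5 N upward), so I release and lift clear.

>>> jog_arm(hand=[0.03,0.05,0.06,0.06,0.06], travel=[[0,0,0],[0,0,0],[0,0,0],[0,0,0],[0,0,0]], yaw=[0,0,0,0,0])

```text
time_s: 12.58
position: [0.4779, -0.3, 0.0506]
tool_rot: [[0.994, 0.109, -0.0], [0.109, -0.994, -0.0], [-0.0, 0.0, -1.0]]
ft_force: [-0.1, -0.0, 0.3]
grip_width: 0.0599
gripper_force: 0.0
```

>>> jog_arm(hand=[0.06,0.06,0.06,0.085,0.085], travel=[[0,0,0.02],[0,0,0.03],[0,0,0.05],[0,0.06,0.03],[0,0.06,0]], yaw=[0,0,0,-0.05,-0.05])

```text
time_s: 13.2
position: [0.4784, -0.1837, 0.1806]
tool_rot: [[1.0, 0.005, 0.004], [0.006, -1.0, -0.003], [0.004, 0.003, -1.0]]
ft_force: [0.8, 0.7, -0.1]
grip_width: 0.0848
gripper_force: 0.0
```

```bash
python3 - <<'E'
from h import *
im=env.get_image("top"); hsv=cv2.cvtColor(im,cv2.COLOR_RGB2HSV); H,S,V=cv2.split(hsv)
for c in comps(((H<10)|(H>174))&(S>115)&(V>60),120):
    x,y,w,h=cv2.boundingRect(c)
    if 90<y<310: print((x,y,w,h),*rect("top",c,.029))
b=(S<40)&(V>120); b[:,:368]=0;b[:,392:]=0;b[:208]=0;b[250:]=0
for c in comps(b,40): print("blade",cv2.boundingRect(c),rect("top",c,.012))
side=env.get_image("side"); hsv=cv2.cvtColor(side,cv2.COLOR_RGB2HSV); H,S,V=cv2.split(hsv)
for c in comps(((H<10)|(H>174))&(S>100)&(V>60),80):
    x,y,w,h=cv2.boundingRect(c)
    if 230<x<350 and 180<y<300: print("side",(x,y,w,h),*rect("side",c,.029))
E
```

```text
(180, 248, 26, 25) [462.9 256.5] [63.5 62.5] -13.3
(304, 237, 27, 34) [ 473.  -112.1] [50.2 89.4] -41.4
(216, 199, 19, 20) [610.6 159. ] [42.2 42. ] -34.7
(169, 191, 25, 22) [634.1 287.1] [70.  61.5] -1.5
(269, 170, 22, 22) [688.3  -1.5] [61.5 61.8] -1.5
blade (373, 212, 13, 27) (array([ 552.2, -289.9]), array([77.6, 29.6]), 5.4)
side (275, 265, 25, 24) [461.7 259.3] [68.9 62.7] -11.7
side (247, 239, 16, 13) [605. 177.] [39.5 42.5] -31.0
side (241, 196, 20, 15) [689.1  -2.2] [62.4 62.2] -1.1
side (304, 188, 31, 23) [ 455.5 -110.7] [91.7 91.8] -42.2
```

The tile is at (0.6885,-0.0018), agreed by both cameras. The trowel blade is back where it was. Now to pick the tile up.

>>> jog_arm(hand=[0.085,0.085,0.085,0.085,0.085], travel=[[0.042,0.0356,-0.01],[0.042,0.0356,-0.01],[0.042,0.0356,-0.01],[0.042,0.0356,-0.01],[0.042,0.0356,-0.01]], yaw=[-0.009,-0.009,-0.009,-0.009,-0.008])

```text
time_s: 13.92
position: [0.6892, -0.0053, 0.128]
tool_rot: [[0.999, -0.036, -0.0], [-0.036, -0.999, -0.0], [-0.0, 0.0, -1.0]]
ft_force: [0.2, -0.6, 0.3]
grip_width: 0.0851
gripper_force: 0.0
```

>>> jog_arm(hand=[0.085,0.085,0.085,0.085,0.085], travel=[[0,0,-0.02],[0,0,-0.02],[0,0,-0.02],[0,0,0],[0,0,0]], yaw=[0,0,0,0,0])

```text
time_s: 14.55
position: [0.6883, -0.0064, 0.0694]
tool_rot: [[0.999, -0.035, 0.001], [-0.035, -0.999, -0.0], [0.001, 0.0, -1.0]]
ft_force: [0.2, 0.4, 0.7]
grip_width: 0.085
gripper_force: 0.0
```

>>> jog_arm(hand=[0.085,0.085,0.085,0.085,0.085], travel=[[0,0.0045,0],[0,0,-0.015],[0,0,-0.015],[0,0,-0.012],[0,0,0]], yaw=[0,0,0,0,0], grip_force=30)

```text
time_s: 15.18
position: [0.6873, -0.0016, 0.025]
tool_rot: [[0.999, -0.035, -0.003], [-0.035, -0.999, 0.0], [-0.003, -0.0, -1.0]]
ft_force: [0.2, -0.3, 0.7]
grip_width: 0.085
gripper_force: 0.0
```

>>> jog_arm(hand=[0.075,0.066,0.055,0.055,0.055], travel=[[0,0,0],[0,0,0],[0,0,0],[0,0,0],[0,0,0]], yaw=[0,0,0,0,0])

```text
time_s: 15.8
position: [0.6883, -0.0018, 0.0274]
tool_rot: [[0.999, -0.035, 0.001], [-0.035, -0.999, -0.0], [0.001, 0.0, -1.0]]
ft_force: [-1.1, 0.3, 6.4]
grip_width: 0.0632
gripper_force: 33.7
```

>>> jog_arm(hand=[0.055,0.055,0.055,0.055,0.055], travel=[[0,0,0.01],[0,0,0.03],[0,0,0.04],[0,0,0.01],[-0.03,0.035,0]], yaw=[0,0,0,0,-0.04])

```text
time_s: 16.42
position: [0.6586, 0.0318, 0.1164]
tool_rot: [[0.997, -0.079, 0.002], [-0.079, -0.997, -0.0], [0.002, 0.0, -1.0]]
ft_force: [0.1, 1.4, -2.5]
grip_width: 0.0632
gripper_force: 33.3
```

>>> jog_arm(hand=[0.055,0.055,0.055,0.055,0.055], travel=[[-0.039,0.0447,0],[-0.039,0.0447,0],[-0.039,0.0447,0],[-0.039,0.0447,0],[-0.0393,0.0447,0]], yaw=[-0.04,-0.04,-0.04,-0.04,0])

```text
time_s: 17.05
position: [0.4607, 0.2579, 0.1158]
tool_rot: [[0.972, -0.234, -0.001], [-0.234, -0.972, -0.0], [-0.001, 0.001, -1.0]]
ft_force: [0.5, 0.9, -0.6]
grip_width: 0.0633
gripper_force: 33.3
```

>>> jog_arm(hand=[0.055,0.055,0.055,0.055,0.055], travel=[[0,0,-0.02],[0,0,-0.02],[0,0,0],[0,0,0],[0,0,0]], yaw=[0,0,0,0,0])

```text
time_s: 17.68
position: [0.463, 0.2568, 0.0772]
tool_rot: [[0.972, -0.233, 0.001], [-0.233, -0.972, 0.0], [0.001, -0.001, -1.0]]
ft_force: [-0.7, 0.6, -0.6]
grip_width: 0.0632
gripper_force: 33.4
```

>>> jog_arm(hand=[0.055,0.055,0.055,0.055,0.055], travel=[[0,0,-0.012],[0,0,-0.008],[0,0,-0.005],[0,0,0],[0,0,0]], yaw=[0,0,0,0,0])

```text
time_s: 18.3
position: [0.4627, 0.2569, 0.0517]
tool_rot: [[0.972, -0.233, 0.0], [-0.233, -0.972, 0.0], [0.0, -0.0, -1.0]]
ft_force: [0.3, -0.4, -1.6]
grip_width: 0.0632
gripper_force: 33.4
```

```bash
python3 - <<'E'
from h import *
a=env.get_image("top")[225:300,160:240];b=env.get_image("side")[230:310,240:330]
cv2.imwrite("pics/p1.png",np.hstack([cv2.resize(a,(400,375),interpolation=3),cv2.resize(b,(400,375),interpolation=3)])[:,:,::-1])
s=env.observe();print(s["position"],s["ft_force"])
E
```

```text
[0.46273585 0.25688724 0.05180849] [ 0.49146975 -0.0880892  -1.59646945]
```

View pics/p1.png

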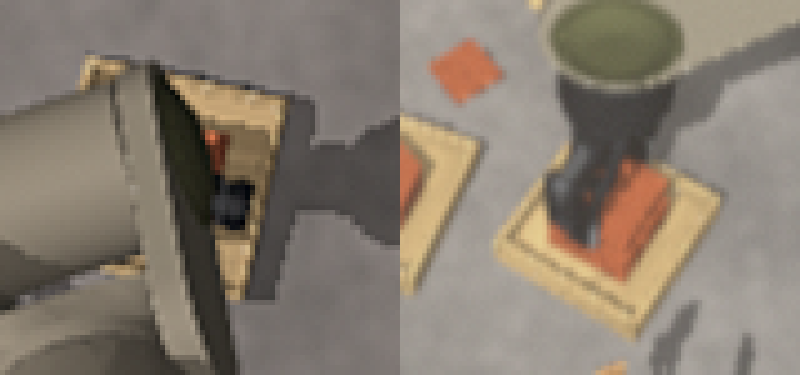

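The tile hangs just above the square pile and lines up with it; in the side view its corner (640,175) sits over the pile's edges, with the finger at (575,215). I lower it slowly.

>>> jog_arm(hand=[0.055,0.055,0.055,0.055,0.055], travel=[[0,0,-0.003],[0,0,-0.002],[0,0,-0.002],[0,0,-0.001],[0,0,0]], yaw=[0,0,0,0,0])

```text
time_s: 19.02
position: [0.4627, 0.2569, 0.044]
tool_rot: [[0.972, -0.233, 0.0], [-0.233, -0.972, -0.0], [0.0, -0.0, -1.0]]
ft_force: [-1.2, -1.0, 5.3]
grip_width: 0.0633
gripper_force: 36.5
```

Contact at TCP z 0.044, so any remaining gap is at most about 3 mm. Releasing gently.

>>> jog_arm(hand=[0.066,0.07,0.075,0.08,0.085], travel=[[0,0,0],[0,0,0],[0,0,0],[0,0,0],[0,0,0]], yaw=[0,0,0,0,0])

```text
time_s: 19.65
position: [0.4626, 0.2568, 0.0435]
tool_rot: [[0.972, -0.233, -0.0], [-0.233, -0.972, 0.0], [-0.0, 0.0, -1.0]]
ft_force: [-0.4, 1.4, 0.5]
grip_width: 0.0851
gripper_force: 0.0
```

>>> jog_arm(hand=[0.085,0.085,0.085,0.085,0.085], travel=[[0,0,0.015],[0,0,0.03],[0,0,0.05],[0,0,0.06],[0,0,0.03]], yaw=[0,0,0,0,0])

```text
time_s: 20.27
position: [0.4629, 0.257, 0.233]
tool_rot: [[0.972, -0.233, 0.005], [-0.233, -0.972, 0.002], [0.005, -0.003, -1.0]]
ft_force: [0.3, 0.2, -1.2]
grip_width: 0.0849
gripper_force: 0.0
```

>>> jog_arm(hand=[0.085,0.085,0.085,0.085,0.085], travel=[[0.02,-0.055,0],[0.02,-0.055,0],[0.02,-0.055,0],[0,-0.055,0],[0,0,0]], yaw=[0,0,0,0,0])

```text
time_s: 20.9
position: [0.5227, 0.0337, 0.2295]
tool_rot: [[0.971, -0.238, 0.001], [-0.238, -0.971, -0.001], [0.001, 0.0, -1.0]]
ft_force: [-0.3, -0.0, 0.6]
grip_width: 0.0851
gripper_force: 0.0
```

```bash
python3 - <<'E'
from h import *
im=env.get_image("top"); hsv=cv2.cvtColor(im,cv2.COLOR_RGB2HSV); H,S,V=cv2.split(hsv)
for c in comps(((H<10)|(H>174))&(S>115)&(V>60),120):
    x,y,w,h=cv2.boundingRect(c)
    if 160<x<215 and y>225: print("top",(x,y,w,h),*rect("top",c,.042))
for q in comps((H>=10)&(H<25)&(S>60)&(V>60),1000):
    x,y,_,_=cv2.boundingRect(q)
    if 160<x<172 and y>225: print("tray",rect("top",q,.022))
b=(S<40)&(V>120); b[:,:368]=0;b[:,392:]=0;b[:208]=0;b[250:]=0
for c in comps(b,40): print("blade",cv2.boundingRect(c),rect("top",c,.012))
im=env.get_image("side"); hsv=cv2.cvtColor(im,cv2.COLOR_RGB2HSV); H,S,V=cv2.split(hsv)
for c in comps(((H<10)|(H>174))&(S>100)&(V>60),80):
    x,y,w,h=cv2.boundingRect(c)
    if 230<x<320 and y>230: print("side",(x,y,w,h),*rect("side",c,.042))
print(env.observe()["ft_force"])
E
```

```text
top (179, 248, 27, 25) [463.2 255.4] [66.1 62.6] -12.1
tray (array([462.9, 257.5]), array([122.7, 121.3]), -13.9)
blade (373, 212, 11, 13) (array([ 573.1, -287.9]), array([35. , 29.6]), 5.6)
side (274, 264, 26, 25) [461.2 264.9] [73.7 66.6] -11.7
side (247, 239, 16, 13) [601.2 186. ] [39.  41.3] -31.0
[-0.66664475  0.19222826 -0.19093481]
```

The tile measures within about 2 mm of the pile's middle and square to it, and the trowel hasn't moved. Handing in.

```bash
python3 -c "
from rig import env
print(env.close_job())"
```

```text
the job is handed in; nothing more can be done
None
```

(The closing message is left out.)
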